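# Switch the slow cooker off, take its lid off and lean it in the lid rest

## Task

The vegetables in the slow cooker are done: switch it off by rolling the hours wheel on its sloping panel, with a light touch, back until 0 stands in the little window. Then lift the glass lid off by its knob and lean it in the wire lid rest, knob outward and rim down against the two hooks, letting go only once it bears on the rest. Leave the things standing round about where they are.

Things in the scene. Friction and masses are not known exactly. Their poses are not given: they have to be found in the camera images.
- cooker: round slow cooker standing fast, its front turned to the robot's right: steel housing 176 mm across, white stoneware crock with vegetables in it. Origin: centre of its underside, z up, -x its front. Crock rim at 126 mm, mouth 152 mm across; black side handles at +-y, to 109 mm out, 86 to 98 mm high
- panel (a point): centre of the face of the black control panel, 74 mm (up the slope) x 104 mm, on the cooker's front: 112 mm in front of the cooker's origin, 46 mm high. It slopes 35 degrees from level, falling away from the housing. z: square out of it; x: up its slope. Housing and lid rise close behind, so a tool at the wheel must lean back, away from the cooker
- wheel (a joint): hours wheel: knurled grey thumbwheel, edge showing in the panel. 0 to 5.65 rad, 0.628 rad a digit; starts at 3 to 6. At 0 the window (10 mm square, on the wheel's -y side) shows 0 and a stop is met. Falls as the edge is rolled down the panel, away from the cooker. Friction alone (1 N at the edge) holds it. A shut fingertip pressed on with 2 to 8 N (never 40) turns it about 1 rad a stroke
- wheel_rim (a point): proudest point of the wheel's edge, mid width: 7 mm out of the panel, 10 mm to the cooker's +y side of the panel's centre. The wheel has radius 24 mm, is 10 mm wide, its axis lies 17 mm under the panel face; its slot is 36 mm long. z: square out of the panel; x: up the slope; y: along the wheel's axis
- lid: loose lid: clear glass 168 mm across, steel band, black knob, 0.27 to 0.45 kg. Origin: centre of its flange's underside (126 mm over the cooker's underside when on); z: its axis, toward the knob. A skirt 144 mm across reaches 7 mm below, into the crock's mouth; the glass swells to 16 mm above. Knob: round, 34 mm across, 26 to 52 mm above the origin, on an 18 mm stem
- lid_knob (a point): middle of the lid's knob, on the axis 39 mm above the lid's origin; axes as the lid's
- lid_rest: lid rest, standing fast: bent-wire steel easel on a drip tray 190 (x) x 150 (y) x 13 mm. Origin: centre of the tray's underside, z up, -x its open front, which faces toward the cooker. Two rails of 6.4 mm wire at y = +-45 mm rise to the back at 34 degrees from level, from the hooks up to 75 mm behind the origin, 118 mm high
- rest_hooks (a point): midway between the feet of the two rails (62 mm in front of the rest's origin, 26 mm high). There each wire bends up into a hook 24 mm long, square to the rail, at y = +-45 mm. Axes as the rest's
- rest_seat (a point): where the lid's origin lies when the lid is seated: skirt on the rails, rim against both hooks, knob up and to the front (6 mm in front of the rest's origin, 76 mm high). z: the lid's axis then, leaning 34 degrees from upright to the front; x: up along the rails; y: as the rest's
- wooden_spoon: wooden spoon 310 x 47 x 14 mm lying along the front edge; bystander, origin at the centre of its underside
- lemon: lemon 71 x 53 x 51 mm; bystander, origin at the centre of its underside
- kitchen_timer: cream box-shaped kitchen timer 56 x 62 x 58 mm at the back; bystander, origin at the centre of its underside
- onion: red onion 84 mm at the back by the hob; bystander, origin at the centre of its underside
- mug: spotted white mug, 91 mm high, in the back left corner; bystander, origin at the centre of its underside
- tomato_tin: low food tin, 75 mm across, 58 mm high, behind the cooker; bystander, origin at the centre of its underside
- teaspoon: teaspoon 137 mm long at the front left; bystander, origin at the centre of its underside

How it is judged (in metres and radians):
On the way, in this order (a step that is already met when the one before it is completed fails the run):
1. the hours wheel stands at 0 while the lid is still on the cooker (value of joint wheel below 0.2 rad and z of lid in the frame of cooker below 0.135 m), for 0.3 s.
2. the lid hangs from the fingers, clear above the cooker (z of lid in the frame of cooker above 0.145 m and contact force between the fingers and lid above 0.5 N and contact force between lid and cooker below 0.1 N), for 0.2 s.
3. the lid, still held by its knob, bears on the lid rest (distance between lid and rest_seat below 0.03 m and contact force between lid and lid_rest above 0.3 N and contact force between the fingers and lid above 0.3 N), for 0.1 s.
At the end, for the whole second after the job is handed in: the hours wheel within 0.2 rad of 0; the lid let go and at rest in the lid rest, bearing on it, its origin within 18 mm of the seat point, its axis within 0.15 rad of the seat's, knob up and to the front (value of joint wheel below 0.2 rad and distance between lid and rest_seat below 0.018 m and angle between the z axis of lid and the z axis of rest_seat, either way round below 0.15 rad and angle between lid's own z axis and vertical below 1.2 rad and contact force between lid and lid_rest above 0.5 N and linear speed of lid below 0.02 m/s); the robot touches nothing.
It fails at once if the fingers press on the wheel or the cooker with more than 40 N (contact force between the fingers and cooker above 40 N).
It fails at once if one of the bystanders (wooden spoon, lemon, timer, onion, mug, tin, teaspoon) is pushed more than 30 mm (distance of any of wooden_spoon, lemon, kitchen_timer, onion, mug, tomato_tin, teaspoon from where it was at the start of the episode above 0.03 m).
It also fails if it takes over 61 s, if anything falls off the work surface, if the arm or the gripper's body presses on something with over 40 N, if the wrist force passes 120 N, or if a joint passes its speed limit or range.

## Robot

A 6-joint arm with a two-finger parallel gripper is mounted at the origin on a cart in front of the work surface, level with it; the furniture and walls round the work are solid. World frame = base frame: x ahead of the robot, y to its left, z up, the work surface at z = 0. Lengths are in mm, angles in rad, forces in N, time in s.
With the tool pointing down it reaches from about 350 to 975 mm from the base axis. Payload 4.9 kg.
Tool frame: the origin (TCP) lies between the finger pads; the fingertips stand 11 mm ahead of it and the grasp point (between the pads) lies 8 mm behind it; z points along the fingers, y is the line along which they close (so a half turn about z gives the same grasp; the last joint's range is limited). The gripper opens to 85 mm and grips with 20 to 120 N. Pads are 22 mm wide; open, the fingers measure 114 mm over their backs; the gripper's body (76 mm by 85 mm) begins 54 mm behind the grasp point. The pads swing forward as they close: fully open they stand 13 mm farther back than shut.
Start: joints at [-1.457, 0.053, 1.613, -0, 1.476, -0.119], TCP at [144.185, -608.122, 216.504] pointing down, gripper open.
Joint ranges: [-3.01, 3.01], [-1.01, 2.22], [0.06, 2.58], [-1.02, 4.17], [0.09, 2.62], [-3.14, 3.14]. Speed limits (rad/s): [2.57, 2.57, 3.14, 3.14, 3.14, 3.14].

## Interface

Orientations are given as a unit quaternion [x, y, z, w].
In Python, from plant import bot, get_image, order gives the robot as it stands.
- The arm moves only by the tool send_rows, never from a script. Its argument "plan" is a list of rows, each a list of 3 entries, a list of its own where there are three numbers: the turn, a rotation vector about the tool's x, y, z in rad, then the shift along the tool's x, y, z in mm, then the closure, from -1 (fully open) to 1 (shut). A call has 1 to 5 rows; each row shifts and turns the commanded pose from where the row before left it, along the tool's axes as they then stand; what a row does not reach is not made up. A row lasts 1/12 s, in which the tool goes at most 41.7 mm and 7.16 degrees, less where a joint would pass 70% of its speed; a pose out of reach is approached as far as the arm can. A call is refused whole if a number of a shift passes 41.7 or a number of a turn 0.125, either way. A call with a gripper value outside its range is refused whole. The fingers move at their own pace and stop on an object; "newtons" is the grip in N (left out, the last holds). Time passes only in rows, so rows that do not move let the fingers close. It gives the time, the measured TCP pose, the force, the opening and the grip force at its end, in the units of the state.
- bot.sense(): the state, without advancing time (a new reading comes with each control period).
- get_image(name): name is "scene" or "top" or "wrist"; returns a dict with "pixels" (420x560x3 uint8, red, green, blue), "fx", "fy", "cx", "cy" (pixels), "R" (3x3) and "t" (3): a world point X has camera coordinates R X + t. Camera axes: x right, y down, z forward; pixel columns grow to the right and rows downward; lengths in mm; the calibration is good to about 2 mm. A picture is of the moment at which its call begins. There is no depth.
- order.job_done(): hands the job in; it is judged then, once.
The state is a dict: "clock": time; "q": joint angles; "joint_velocities": joint speeds; "tau": joint torques, N m; "ee_pos": TCP position; "tool_rot": TCP orientation; "force": force on the tool from outside, world axes, zero at the start; "ft_torque": the same for the moment, N m; "grip_width": finger opening in mm; "grasp_force": force on a finger pad.
Only numpy, scipy, OpenCV 4.12 (cv2) and the standard library are available. Lean on these libraries where they do the work, as an engineer would, in place of code of your own. Each camera call takes 0.05 s, during which the arm holds its last target. There are 200 camera calls.

## Working session

There is one attempt and no reset: what is moved stays moved. The work goes in short steps, Python scripts to look and compute and a tool call to move; the robot and the scene stay as the last step left them, time stands still between calls to the robot, and variables do not carry over. Pictures are saved under pics/ and viewed, at most 11 in all, crops included, and the job is handed in when it is done.

Besides the shell and the picture viewer there is one more tool, called after "Request:" as name([rows], argument=value, ...), one row to a line, values as JSON. send_rows: Moves the arm, as the interface text tells. Its arguments: {"type":"object","properties":{"plan":{"type":"array","items":{"type":"array"}},"newtons":{"type":"number"}},"required":["plan"]}

```bash
mkdir -p pics; ls; python3 - <<'E'
from plant import bot,get_image
import cv2,pickle
d={}
for n in("scene","top"):
    im=get_image(n); d[n]=im; cv2.imwrite(f"pics/{n}0.png",im["pixels"][:,:,::-1])
    print(n,im["fx"],im["cx"],im["cy"],im["R"],im["t"])
pickle.dump(d,open("d0.pkl","wb"))
print(bot.sense())
E
```

```text
pics
scene 482.69748258501704 276.09215876081043 207.3691722811802 [[-0.52461029 -0.85113222  0.01892078]
 [-0.59301717  0.34939001 -0.72543591]
 [ 0.61083114 -0.39179149 -0.68802961]] [ 319.66050431  415.16254252 1050.05925318]
top 416.3946186652733 278.81424978184043 209.36028777092005 [[ 0.00302635 -0.99995229  0.0092878 ]
 [-0.99303162 -0.00409935 -0.11777687]
 [ 0.11780932 -0.00886664 -0.99299665]] [  27.60968166  572.82672894 1165.43186466]
{'clock': 0.1, 'q': array([-1.45697934e+00,  5.33093198e-02,  1.61419562e+00,  7.36999359e-06,
        1.47602812e+00, -1.18995213e-01]), 'joint_velocities': array([-0.00016833, -0.00171796, -0.00394251,  0.00015616,  0.00026221,
        0.0002938 ]), 'tau': array([ 1.20213004e-03, -3.94906783e+01, -3.71360421e+01, -8.82048653e-05,
        3.94303279e-03,  3.35030297e-07]), 'ee_pos': array([ 144.13165945, -607.52035337,  215.35129075]), 'tool_rot': array([ 9.93232030e-01,  1.16142984e-01,  6.18006956e-06, -9.70189996e-04]), 'force': array([-0.23072362, -0.19527424,  0.00617004]), 'ft_torque': array([ 0.05903891, -0.05268495,  0.03559892]), 'grasp_force': 0.0, 'grip_width': 85.27964971599552}
```

View pics/scene0.png

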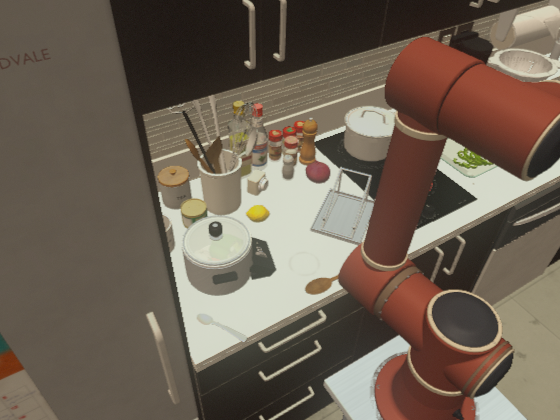

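View pics/top0.png

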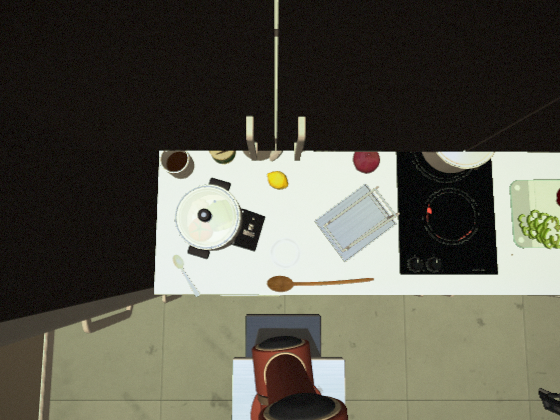

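The top view shows the cooker (knob at about 204,215), its panel at (250,229), the rest at (357,222), the lemon at (277,180) and the spoon at (320,284). I'll zoom in on the cooker and the rest next.

```bash
python3 - <<'E'
import cv2,pickle,numpy as np
d=pickle.load(open("d0.pkl","rb"))
t=d["top"]["pixels"][:,:,::-1]; s=d["scene"]["pixels"][:,:,::-1]
def c(im,x,y,w,h,k): return cv2.resize(im[y:y+h,x:x+w],None,fx=k,fy=k,interpolation=cv2.INTER_CUBIC)
a=np.hstack([c(t,170,170,100,75,4),c(t,310,175,100,75,4)])
b=np.hstack([c(s,175,210,100,75,4),c(s,305,165,100,75,4)])
cv2.imwrite("pics/crop.png",np.vstack([a,b]))
E
```

```text
(no output)
```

View pics/crop.png

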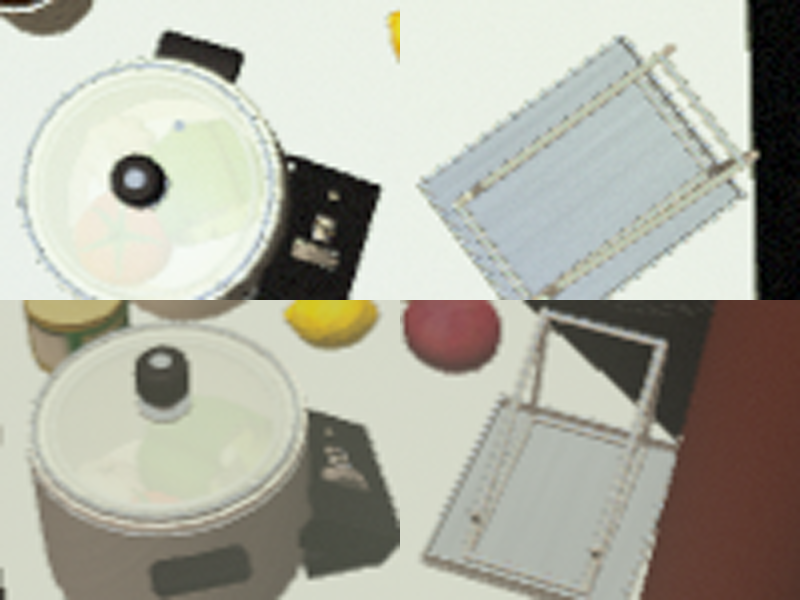

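The crops show the knob at top (204.5,215) and scene (215.5,228), and the wheel at about top (249,233) with the window just above it. The rest's rails, hooks and tray corners are clear in both views, so I'll fit both poses.

```bash
cat > h.py <<'E'
import numpy as np,cv2
from scipy.optimize import least_squares
from scipy.spatial.transform import Rotation as Ro
def proj(c,X):
    p=np.asarray(X)@np.asarray(c["R"]).T+c["t"]; return np.c_[p[:,0]/p[:,2]*c["fx"]+c["cx"],p[:,1]/p[:,2]*c["fy"]+c["cy"]]
def T(p,X): return np.asarray(X,float)@Ro.from_euler('z',p[2]).as_matrix().T+[p[0],p[1],0]
E
python3 - <<'E'
from h import *
import pickle
d=pickle.load(open("d0.pkl","rb"));t,s=d["top"],d["scene"]
A=lambda l,x,y,u0,v0:np.array(l,float)/4+[x-u0/4,y-v0/4]
def fit(p0,mt,ut,ms,us,name):
    f=lambda p:np.r_[(proj(t,T(p,mt))-ut).ravel(),(proj(s,T(p,ms))-us).ravel()]
    r=least_squares(f,p0,loss='soft_l1');print(name,r.x.round(3),f(r.x).reshape(-1,2).round(1).tolist());return r.x
c34,s34=np.cos(np.radians(34)),np.sin(np.radians(34))
hk=lambda y:[-62-24*s34,y,26+24*c34]; tp=lambda y:[75,y,118]
R=fit([450,-200,-.7],[hk(45),hk(-45),tp(45),tp(-45),[95,75,13],[95,-75,13],[-95,75,13]],
 A([[474,190],[548,290],[672,48],[752,155],[622,38],[745,195],[420,184]],310,175,400,0),
 [hk(45),hk(-45),tp(45),tp(-45),[95,75,13],[-95,75,13]],A([[475,519],[596,553],[545,312],[664,343],[500,400],[425,560]],305,165,400,300),"rest")
c35,s35=np.cos(np.radians(35)),np.sin(np.radians(35))
P=np.array([-112,0,46]);ux=np.array([c35,0,s35]);uz=np.array([-s35,0,c35])
rim=P+7*uz+[0,10,0]
pc=lambda a,b:P+37*a*ux+[0,52*b,0]
C=fit([450,180,1.3],[[0,0,178],rim,[0,-100,98],pc(-1,-1)],np.r_[A([[138,181],[316,252],[201,57],[380,186]],170,170,0,0)],
 [[0,0,165],rim,[0,105,92]],A([[162,372],[340,470],[203,570]],175,210,0,300),"cooker")
np.save("poses.npy",[R,C])
print("rim",T(C,[rim]),"panel axes x,z",T([0,0,C[2]],[ux,uz]),"knob",T(C,[[0,0,165]]))
st=[-6,0,76];print("seat",T(R,[st]),"seatz",T([0,0,R[2]],[[-s34,0,c34]]))
E
```

```text
rest [ 537.863 -197.259   -0.93 ] [[-0.6, 1.9], [0.2, 2.5], [-2.4, 2.1], [-1.7, 2.1], [0.6, -1.5], [1.4, -0.1], [-0.0, 0.1], [-0.0, -2.0], [0.2, -1.8], [-0.2, -0.2], [-0.3, -0.4], [0.0, -2.3], [-0.4, -2.6]]
cooker [542.048 219.749   7.579] [[-0.5, -0.9], [1.0, 0.8], [-0.6, -1.6], [0.3, -0.2], [-0.1, 0.1], [2.3, -0.0], [-0.2, 2.2]]
rim [[500.90006993 110.81592107  51.73406431]] panel axes x,z [[ 0.22258587  0.7883309   0.57357644]
 [-0.15585631 -0.55199524  0.81915204]] knob [[542.04825127 219.74854029 165.        ]]
seat [[ 534.27577483 -192.44909241   76.        ]] seatz [[-0.33432745  0.44824308  0.82903757]]
```

```bash
cat >> h.py <<'E'
def plan(p,q,p2,Rm2,n):
    """rows (rotvec, shift) in tool axes from pose p,q to p2,Rm2"""
    a=Ro.from_quat(q);b=Ro.from_matrix(Rm2);rv=(a.inv()*b).as_rotvec();p=np.array(p,float)
    print("turn",rv.round(3),"deg",np.degrees(np.linalg.norm(rv)).round(1))
    for i in range(n):
        w=(rv/n).round(3);sh=a.inv().apply((np.array(p2)-p)/(n-i)).round(0)
        print([w.tolist(),sh.tolist()]);p=p+a.apply(sh);a=a*Ro.from_rotvec(w)
    print("end err",(np.array(p2)-p).round(1))
def axes():
    R,C=np.load("poses.npy");c,s=np.cos(np.radians(35)),np.sin(np.radians(35))
    ux,uy,uz=T([0,0,C[2]],[[c,0,s],[0,1,0],[-s,0,c]]);rim=T(C,[np.array([-112,10,46])+7*np.array([-s,0,c])])[0]
    return R,C,ux,uy,uz,rim
E
python3 - <<'E'
from h import *
from plant import bot
R,C,ux,uy,uz,rim=axes();s=bot.sense()
plan(s["ee_pos"],s["tool_rot"],rim+61*uz,np.c_[ux,-uy,-uz],20)
E
```

```text
turn [ 0.323  0.55  -1.029] deg 69.4
[[0.016, 0.028, -0.051], [25.0, -29.0, 6.0]]
[[0.016, 0.028, -0.051], [26.0, -28.0, 7.0]]
[[0.016, 0.028, -0.051], [27.0, -26.0, 8.0]]
[[0.016, 0.028, -0.051], [28.0, -25.0, 9.0]]
[[0.016, 0.028, -0.051], [29.0, -23.0, 10.0]]
[[0.016, 0.028, -0.051], [30.0, -22.0, 12.0]]
[[0.016, 0.028, -0.051], [31.0, -20.0, 13.0]]
[[0.016, 0.028, -0.051], [31.0, -18.0, 14.0]]
[[0.016, 0.028, -0.051], [32.0, -16.0, 15.0]]
[[0.016, 0.028, -0.051], [32.0, -14.0, 16.0]]
[[0.016, 0.028, -0.051], [33.0, -12.0, 18.0]]
[[0.016, 0.028, -0.051], [33.0, -10.0, 19.0]]
[[0.016, 0.028, -0.051], [32.0, -9.0, 20.0]]
[[0.016, 0.028, -0.051], [32.0, -6.0, 21.0]]
[[0.016, 0.028, -0.051], [32.0, -5.0, 21.0]]
[[0.016, 0.028, -0.051], [32.0, -3.0, 22.0]]
[[0.016, 0.028, -0.051], [31.0, -0.0, 23.0]]
[[0.016, 0.028, -0.051], [30.0, 1.0, 24.0]]
[[0.016, 0.028, -0.051], [30.0, 3.0, 26.0]]
[[0.016, 0.028, -0.051], [28.0, 6.0, 26.0]]
end err [-0.3  0.1  0.2]
```

Request:
send_rows([
  [[0.016,0.028,-0.051],[25,-29,6],1],
  [[0.016,0.028,-0.051],[26,-28,7],1],
  [[0.016,0.028,-0.051],[27,-26,8],1],
  [[0.016,0.028,-0.051],[28,-25,9],1],
  [[0.016,0.028,-0.051],[29,-23,10],1],
], newtons=30)

```text
clock: 0.52
ee_pos: [231.0, -436.0, 187.3]
tool_rot: [0.967, 0.242, 0.065, -0.049]
force: [0.1, -0.3, 0.5]
grip_width: 25.6
grasp_force: 0.0
```

Request:
send_rows([
  [[0.016,0.028,-0.051],[30,-22,12],1],
  [[0.016,0.028,-0.051],[31,-20,13],1],
  [[0.016,0.028,-0.051],[31,-18,14],1],
  [[0.016,0.028,-0.051],[32,-16,15],1],
  [[0.016,0.028,-0.051],[32,-14,16],1],
])

```text
clock: 0.93
ee_pos: [317.3, -264.9, 158.7]
tool_rot: [0.919, 0.361, 0.128, -0.095]
force: [0.2, -0.6, -0.9]
grip_width: -0.3
grasp_force: 0.0
```

Request:
send_rows([
  [[0.016,0.028,-0.051],[33,-12,18],1],
  [[0.016,0.028,-0.051],[33,-10,19],1],
  [[0.016,0.028,-0.051],[32,-9,20],1],
  [[0.016,0.028,-0.051],[32,-6,21],1],
  [[0.016,0.028,-0.051],[32,-5,21],1],
])

```text
clock: 1.35
ee_pos: [404.7, -93.3, 129.0]
tool_rot: [0.85, 0.472, 0.189, -0.139]
force: [0.9, -0.8, -0.9]
grip_width: 0.2
grasp_force: 0.0
```

```bash
python3 - <<'E'
from h import *
from plant import bot,get_image
R,C,ux,uy,uz,rim=axes();s=bot.sense();print(s["clock"],s["q"].round(2),s["ee_pos"],s["force"])
plan(s["ee_pos"],s["tool_rot"],rim+61*uz,np.c_[ux,-uy,-uz],5)
E
```

```text
1.35 [-0.73 -0.4   2.21  0.45  1.49 -0.25] [404.71878995 -93.27840401 129.02194295] [ 0.93455791 -0.76896304 -0.85658604]
turn [ 0.087  0.132 -0.259] deg 17.4
[[0.017, 0.026, -0.052], [31.0, -2.0, 22.0]]
[[0.017, 0.026, -0.052], [31.0, -0.0, 23.0]]
[[0.017, 0.026, -0.052], [30.0, 1.0, 24.0]]
[[0.017, 0.026, -0.052], [30.0, 4.0, 25.0]]
[[0.017, 0.026, -0.052], [29.0, 5.0, 25.0]]
end err [ 0.   0.2 -0.2]
```

Request:
send_rows([
  [[0.017,0.026,-0.052],[31,-2,22],1],
  [[0.017,0.026,-0.052],[31,0,23],1],
  [[0.017,0.026,-0.052],[30,1,24],1],
  [[0.017,0.026,-0.052],[30,4,25],1],
  [[0.017,0.026,-0.052],[29,5,25],1],
])

```text
clock: 1.77
ee_pos: [491.7, 76.8, 101.7]
tool_rot: [0.761, 0.576, 0.239, -0.18]
force: [0.2, -1.0, -0.2]
grip_width: 0.1
grasp_force: 0.0
```

```bash
python3 - <<'E'
from h import *
from plant import bot,get_image
import pickle
R,C,ux,uy,uz,rim=axes();w=get_image("wrist");s=bot.sense();pickle.dump((w,s),open("w1.pkl","wb"))
print(s["clock"],s["ee_pos"],s["force"])
im=w["pixels"][:,:,::-1].copy()
P=rim-7*uz-10*uy
pts=[rim]+[P+a*37*ux+b*52*uy for a in(-1,1) for b in(-1,1)]
print(proj(w,pts).round(0).tolist())
sc=get_image("scene");print("scene",proj(sc,pts).round(0).tolist())
c=sc["pixels"][195:295,175:309,::-1]
cv2.imwrite("pics/w1.png",im);cv2.imwrite("pics/s1.png",cv2.resize(c,None,fx=4,fy=4,interpolation=cv2.INTER_CUBIC))
E
```

```text
1.8167 [491.98430689  81.04952412 100.80885265] [-1.20549798  1.98198659  0.74578614]
[[285.0, 213.0], [367.0, 256.0], [229.0, 256.0], [376.0, 158.0], [223.0, 158.0]]
scene [[262.0, 252.0], [266.0, 241.0], [276.0, 269.0], [244.0, 234.0], [253.0, 263.0]]
```

View pics/w1.png

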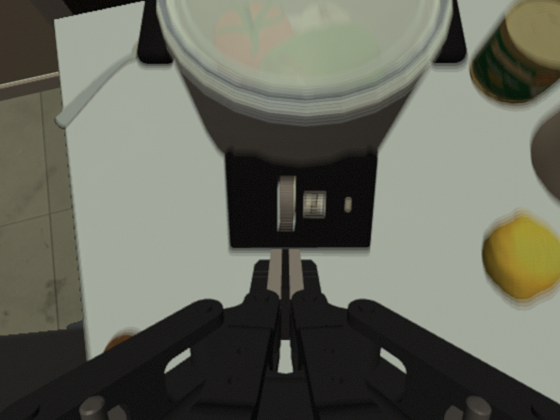

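The wrist view shows the panel from (226,152) to (370,247), with the wheel at (286,204) and the window to its right. The panel sits about 7 px higher than predicted. I'll re-measure now that the arm is still.

```bash
python3 - <<'E'
from h import *
from plant import bot,get_image
R,C,ux,uy,uz,rim=axes();w=get_image("wrist");s=bot.sense()
g=cv2.cvtColor(w["pixels"],cv2.COLOR_RGB2GRAY).astype(int)
P=rim-7*uz-10*uy
print(s["clock"],s["ee_pos"].round(1),s["joint_velocities"].round(4),proj(w,[P+a*37*ux+b*52*uy for a in(-1,1) for b in(-1,1)]+[rim]).round(1).tolist())
for c in(240,255,340,355): print(c,"rows",[r for r in range(140,275) if abs(g[r+1,c]-g[r-1,c])>30])
for r in(175,235): print(r,"cols",[c for c in range(205,400) if abs(g[r,c+1]-g[r,c-1])>30])
print("wheel rows",g[165:250:3,286].tolist())
E
```

```text
1.9167 [490.6  76.9 101. ] [-0.0526 -0.033   0.0039 -0.0156  0.0073  0.0035] [[370.3, 258.5], [230.7, 258.0], [378.9, 160.0], [225.5, 159.6], [287.2, 214.6]]
240 rows [256, 257, 258, 259]
255 rows [158, 256, 257, 258, 259, 262, 263, 264, 265]
340 rows [257, 258, 259]
355 rows [257, 258, 259]
175 cols [225, 226, 227, 379, 380, 381]
235 cols [228, 229, 230, 373, 374, 375]
wheel rows [49, 18, 12, 13, 13, 13, 12, 94, 86, 110, 103, 109, 98, 98, 91, 86, 81, 76, 74, 66, 57, 61, 66, 35, 13, 14, 13, 13, 19]
```

Request:
send_rows([
  [[0,0,0],[4,0,20],1],
  [[0,0,0],[4,0,18],1],
  [[0,0,0],[0,0,6],1],
  [[0,0,0],[0,0,0],1],
  [[0,0,0],[0,0,0],1],
])

```text
clock: 2.33
ee_pos: [500.0, 104.5, 70.8]
tool_rot: [0.762, 0.575, 0.239, -0.179]
force: [-0.3, 0.2, 0.3]
grip_width: -0.2
grasp_force: 0.0
```

```bash
cat > st.py <<'E'
from h import *
from plant import bot
R,C,ux,uy,uz,rim=axes();s=bot.sense();q=Ro.from_quat(s["tool_rot"])
tip=s["ee_pos"]+q.as_matrix()[:,2]*11-rim
print(s["clock"],"tip rel rim x,y,z",(tip@np.c_[ux,uy,uz]).round(2),"force panel",(s["force"]@np.c_[ux,uy,uz]).round(2),"ori err",(q.inv()*Ro.from_matrix(np.c_[ux,-uy,-uz])).as_rotvec().round(3))
E
python3 st.py
```

```text
2.3333 tip rel rim x,y,z [ 5.78 -0.92  8.26] force panel [0.24 0.32 0.16] ori err [ 0.003  0.004 -0.002]
```

Request:
send_rows([
  [[0,0,0],[4,0,5],1],
  [[0,0,0],[0,0,2],1],
  [[0,0,0],[0,0,1],1],
  [[0,0,0],[0,0,0],1],
])

```text
clock: 2.67
ee_pos: [502.5, 112.7, 66.6]
tool_rot: [0.761, 0.575, 0.239, -0.179]
force: [-0.0, -0.7, -0.7]
grip_width: 0.1
grasp_force: 0.0
```

```bash
python3 st.py
```

```text
2.6667 tip rel rim x,y,z [10.3  -1.06 -0.05] force panel [-0.93 -0.17 -0.17] ori err [ 0.003  0.004 -0.001]
```

Request:
send_rows([
  [[0,0,0],[0,0,1],1],
  [[0,0,0],[0,0,0],1],
])

```text
clock: 2.83
ee_pos: [502.5, 113.3, 65.6]
tool_rot: [0.761, 0.575, 0.239, -0.179]
force: [-0.0, -0.1, 0.2]
grip_width: 0.2
grasp_force: 0.0
```

Request:
send_rows([
  [[0,0,0],[0,0,1],1],
  [[0,0,0],[0,0,0],1],
])

```text
clock: 3.0
ee_pos: [502.6, 113.9, 64.7]
tool_rot: [0.761, 0.575, 0.239, -0.179]
force: [-0.9, 0.6, -0.1]
grip_width: -0.2
grasp_force: 0.0
```

```bash
python3 st.py
```

```text
3.0 tip rel rim x,y,z [10.23 -0.84 -2.37] force panel [ 0.23  1.   -0.26] ori err [ 0.003  0.004 -0.001]
```

Request:
send_rows([
  [[0,0,0],[0,0,1],1],
  [[0,0,0],[0,0,0],1],
])

```text
clock: 3.17
ee_pos: [502.8, 114.5, 63.8]
tool_rot: [0.761, 0.575, 0.239, -0.179]
force: [-0.1, -0.5, 0.6]
grip_width: 0.3
grasp_force: 0.0
```

Request:
send_rows([
  [[0,0,0],[0,0,1],1],
  [[0,0,0],[0,0,0],1],
])

```text
clock: 3.33
ee_pos: [502.9, 115.1, 63.0]
tool_rot: [0.761, 0.575, 0.239, -0.179]
force: [-0.3, -0.3, 0.1]
grip_width: -0.1
grasp_force: 0.0
```

```bash
python3 st.py
```

```text
3.3333 tip rel rim x,y,z [10.25 -0.79 -4.43] force panel [-0.2   0.21  0.31] ori err [ 0.003  0.004 -0.001]
```

Request:
send_rows([
  [[0,0,0],[0,0,1],1],
  [[0,0,0],[0,0,0],1],
])

```text
clock: 3.5
ee_pos: [503.1, 115.6, 62.2]
tool_rot: [0.761, 0.575, 0.239, -0.179]
force: [-0.3, 0.0, -0.4]
grip_width: -0.1
grasp_force: 0.0
```

```bash
python3 st.py; python3 - <<'E'
from plant import get_image
import cv2
w=get_image("wrist")["pixels"][150:330,190:430,::-1]
cv2.imwrite("pics/w2.png",cv2.resize(w,None,fx=3,fy=3,interpolation=cv2.INTER_CUBIC))
E
```

```text
3.5 tip rel rim x,y,z [10.24 -0.81 -5.42] force panel [-0.26  0.31 -0.28] ori err [ 0.003  0.004 -0.001]
```

View pics/w2.png

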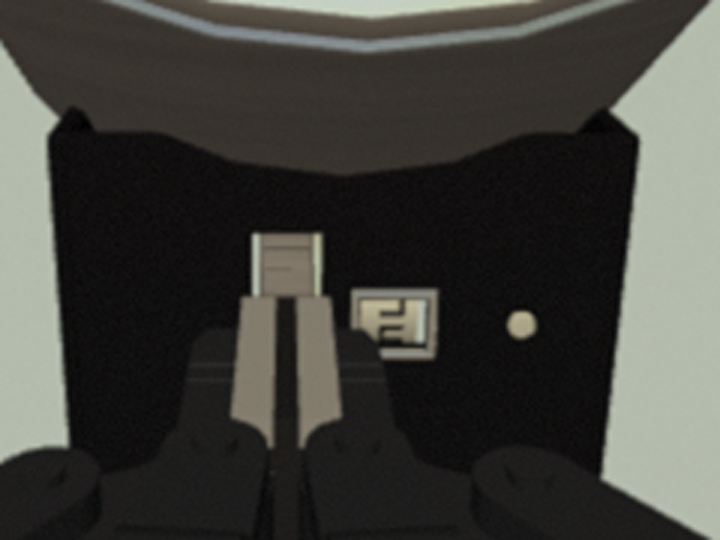

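The wrist view shows the shut fingertip over the wheel, with its upper edge at crop (286,297). The window seems to show a 2 turned sideways. The reported tip depth looks wrong, so I'll project the expected tip to check it.

```bash
python3 - <<'E'
from h import *
from plant import bot,get_image
w=get_image("wrist");s=bot.sense();M=Ro.from_quat(s["tool_rot"]).as_matrix()
R,C,ux,uy,uz,rim=axes()
cam=-np.asarray(w["R"]).T@w["t"];print("cam in tool",M.T@(cam-s["ee_pos"]),"cam z in tool",M.T@np.asarray(w["R"])[2])
for z in(0,5,11):
  for x in(0,5,11): print(z,x,proj(w,[s["ee_pos"]+M@[x,0,z]]).round(1))
print("slot top, rim, bottom",proj(w,[rim-7*uz+18*ux,rim,rim-7*uz-18*ux,rim-7*uz+18*ux+5*uy,rim-7*uz+18*ux-5*uy]).round(1).tolist())
E
```

```text
cam in tool [  77.64440707   -0.27679522 -158.64631202] cam z in tool [-3.00269664e-01 -3.75817277e-04  9.53854280e-01]
0 0 [[285.6 252.4]]
0 5 [[285.6 243.7]]
0 11 [[285.6 232.9]]
5 0 [[285.6 248.3]]
5 5 [[285.6 239.7]]
5 11 [[285.6 229.2]]
11 0 [[285.6 243.6]]
11 5 [[285.6 235.3]]
11 11 [[285.6 225.1]]
slot top, rim, bottom [[284.0, 229.5], [284.0, 264.8], [284.1, 286.7], [274.9, 229.5], [293.1, 229.4]]
```

```bash
python3 - <<'E'
from h import *
from plant import bot,get_image
w=get_image("scene");s=bot.sense();M=Ro.from_quat(s["tool_rot"]).as_matrix()
R,C,ux,uy,uz,rim=axes()
x0,y0=215,200
c=cv2.resize(w["pixels"][y0:y0+90,x0:x0+110,::-1],None,fx=7,fy=6.6,interpolation=cv2.INTER_CUBIC)
f=lambda X:((proj(w,X)-[x0,y0])*[7,6.6]).round(0).tolist()
print("tcp,tip,tip x+-11",f([s["ee_pos"]+M@v for v in ([0,0,0],[0,0,11],[11,0,11],[-11,0,11])]))
print("rim, panel lower corners, upper",f([rim]+[rim-7*uz-10*uy+a*37*ux+b*52*uy for a in(-1,1) for b in(-1,1)]))
cv2.imwrite("pics/s2.png",c)
E
```

```text
tcp,tip,tip x+-11 [[317.0, 330.0], [301.0, 348.0], [278.0, 342.0], [324.0, 354.0]]
rim, panel lower corners, upper [[331.0, 346.0], [356.0, 269.0], [427.0, 455.0], [204.0, 227.0], [269.0, 417.0]]
```

View pics/s2.png

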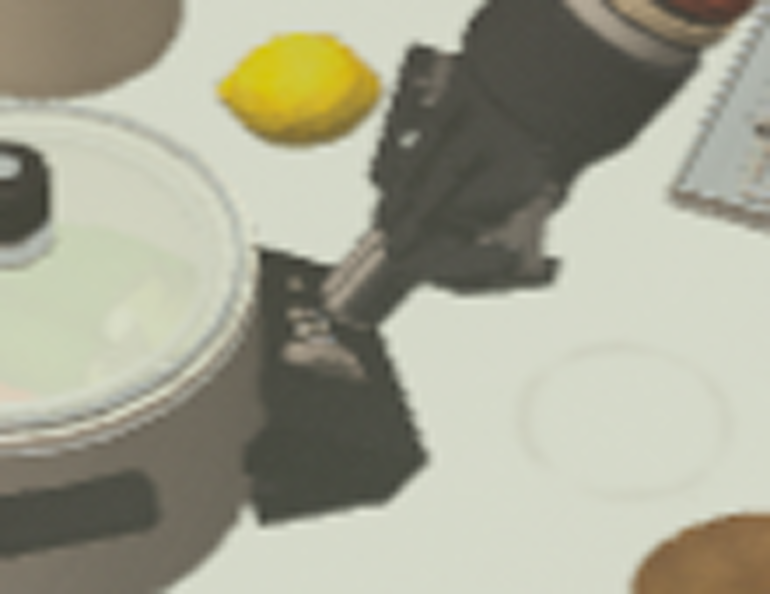

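The scene crop shows the fingertip ending at about (350,308), roughly 25–29 mm short of where the tip should be at (301,348). The wrist view agrees, so the tip is still about 22 mm above the wheel. I'll descend further, watching the force.

Request:
send_rows([
  [[0,0,0],[-2,0,6],1],
  [[0,0,0],[0,0,6],1],
  [[0,0,0],[0,0,2],1],
  [[0,0,0],[0,0,0],1],
])

```text
clock: 3.98
ee_pos: [504.1, 122.2, 48.6]
tool_rot: [0.762, 0.575, 0.238, -0.18]
force: [0.3, 0.1, -0.7]
grip_width: 0.1
grasp_force: 0.0
```

Request:
send_rows([
  [[0,0,0],[0,0,1],1],
  [[0,0,0],[0,0,1],1],
  [[0,0,0],[0,0,0],1],
])

```text
clock: 4.23
ee_pos: [505.3, 122.8, 48.0]
tool_rot: [0.761, 0.575, 0.239, -0.179]
force: [0.2, -0.4, 0.2]
grip_width: -0.3
grasp_force: 0.0
```

```bash
python3 st.py; python3 - <<'E'
from plant import get_image
import numpy as np
g=get_image("wrist")["pixels"].astype(int).sum(2)
print(g[205:262:2,284].tolist()); print(g[205:262:2,277].tolist())
E
```

```text
4.2333 tip rel rim x,y,z [  8.25  -0.96 -21.34] force panel [-0.13 -0.34  0.37] ori err [ 0.003  0.004 -0.001]
[159, 159, 161, 156, 57, 47, 53, 44, 55, 57, 46, 51, 53, 46, 45, 98, 350, 363, 290, 357, 365, 371, 144, 71, 75, 72, 75, 72, 74]
[156, 159, 161, 109, 43, 45, 46, 46, 46, 51, 50, 47, 52, 44, 50, 97, 347, 357, 301, 351, 352, 364, 358, 382, 378, 375, 378, 378, 374]
```

Request:
send_rows([
  [[0,0,0],[0,0,1],1],
  [[0,0,0],[0,0,1],1],
  [[0,0,0],[0,0,0],1],
])

```text
clock: 4.53
ee_pos: [505.5, 123.9, 46.3]
tool_rot: [0.761, 0.575, 0.239, -0.179]
force: [-0.5, -0.0, 0.4]
grip_width: 0.4
grasp_force: 0.0
```

Request:
send_rows([
  [[0,0,0],[0,0,1],1],
  [[0,0,0],[0,0,1],1],
  [[0,0,0],[0,0,0],1],
])

```text
clock: 4.78
ee_pos: [505.7, 125.0, 44.6]
tool_rot: [0.761, 0.575, 0.239, -0.179]
force: [-0.9, -1.6, -0.8]
grip_width: -0.2
grasp_force: 0.0
```

Request:
send_rows([
  [[0,0,0],[0,0,1],1],
  [[0,0,0],[0,0,0],1],
])

```text
clock: 4.95
ee_pos: [506.1, 125.5, 44.0]
tool_rot: [0.761, 0.575, 0.239, -0.179]
force: [-0.7, -0.2, 0.7]
grip_width: 0.2
grasp_force: 0.1
```

Request:
send_rows([
  [[0,0,0],[0,0,1],1],
  [[0,0,0],[0,0,0],1],
])

```text
clock: 5.12
ee_pos: [506.3, 125.8, 43.9]
tool_rot: [0.761, 0.576, 0.239, -0.179]
force: [-4.3, -3.6, 4.9]
grip_width: 0.3
grasp_force: 3.7
```

```bash
python3 st.py
```

```text
5.1167 tip rel rim x,y,z [  8.43  -1.16 -26.53] force panel [-0.95  3.19  6.68] ori err [0.002 0.004 0.   ]
```

Contact at about 6.7 N. I'll try a stroke down the slope.

Request:
send_rows([
  [[0,0,0],[-3,0,0],1],
  [[0,0,0],[-3,0,0],1],
  [[0,0,0],[-3,0,0],1],
  [[0,0,0],[-3,0,0],1],
])

```text
clock: 5.45
ee_pos: [503.6, 116.5, 37.3]
tool_rot: [0.761, 0.576, 0.239, -0.18]
force: [-4.2, -2.6, 7.3]
grip_width: 0.1
grasp_force: 3.8
```

```bash
python3 st.py;  python3 - <<'E'
from plant import get_image
import cv2
w=get_image("wrist")["pixels"][150:330,190:430,::-1]
cv2.imwrite("pics/w3.png",cv2.resize(w,None,fx=3,fy=3,interpolation=cv2.INTER_CUBIC))
E
```

```text
5.45 tip rel rim x,y,z [ -3.23  -1.08 -26.44] force panel [1.21 3.35 8.08] ori err [0.002 0.003 0.   ]
```

View pics/w3.png

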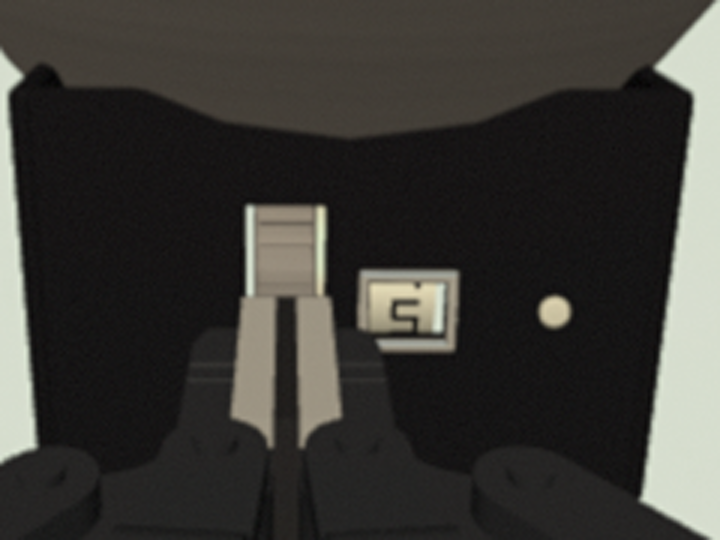

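The window now shows a 5 moving down and out, with the tip edge at crop row 297, so the wheel turns the right way. I'll continue the strokes.

Request:
send_rows([
  [[0,0,0],[-3,0,0],1],
  [[0,0,0],[-3,0,0],1],
  [[0,0,0],[0,0,-5],1],
  [[0,0,0],[18,0,0],1],
  [[0,0,0],[0,0,3],1],
])

```text
clock: 5.92
ee_pos: [507.6, 125.3, 47.0]
tool_rot: [0.761, 0.576, 0.241, -0.178]
force: [-0.0, -0.4, 0.4]
grip_width: 0.3
grasp_force: 0.0
```

Request:
send_rows([
  [[0,0,0],[0,0,2],1],
  [[0,0,0],[-4,0,0],1],
  [[0,0,0],[-4,0,0],1],
  [[0,0,0],[-4,0,0],1],
  [[0,0,0],[-4,0,0],1],
])

```text
clock: 6.33
ee_pos: [503.2, 112.8, 34.6]
tool_rot: [0.761, 0.575, 0.239, -0.179]
force: [-1.4, -2.1, 5.3]
grip_width: 0.1
grasp_force: 2.7
```

```bash
python3 st.py
```

```text
6.3333 tip rel rim x,y,z [ -7.83  -1.71 -26.46] force panel [1.03 0.81 5.71] ori err [0.004 0.004 0.   ]
```

Request:
send_rows([
  [[0,0,0],[0,0,-5],1],
  [[0,0,0],[17,0,0],1],
  [[0,0,0],[0,0,3],1],
  [[0,0,0],[0,0,2],1],
  [[0,0,0],[-4,0,0],1],
])

```text
clock: 6.75
ee_pos: [506.1, 123.7, 42.5]
tool_rot: [0.761, 0.576, 0.239, -0.179]
force: [-3.7, -3.1, 9.5]
grip_width: 0.0
grasp_force: 4.7
```

Request:
send_rows([
  [[0,0,0],[-4,0,0],1],
  [[0,0,0],[-4,0,0],1],
  [[0,0,0],[-5,0,0],1],
  [[0,0,0],[0,0,0],1],
])

```text
clock: 7.08
ee_pos: [502.7, 112.2, 33.8]
tool_rot: [0.762, 0.575, 0.239, -0.179]
force: [-2.5, -6.0, 6.0]
grip_width: 0.1
grasp_force: 4.4
```

```bash
python3 st.py
```

```text
7.0833 tip rel rim x,y,z [ -8.84  -1.41 -26.68] force panel [-1.8   0.74  8.61] ori err [ 0.003  0.005 -0.001]
```

Request:
send_rows([
  [[0,0,0],[0,0,-5],1],
  [[0,0,0],[17,0,0],1],
  [[0,0,0],[0,0,3],1],
  [[0,0,0],[0,0,2],1],
  [[0,0,0],[-4,0,0],1],
])

```text
clock: 7.5
ee_pos: [506.0, 123.8, 42.5]
tool_rot: [0.761, 0.576, 0.239, -0.179]
force: [-3.5, -3.4, 8.8]
grip_width: -0.2
grasp_force: 5.2
```

Request:
send_rows([
  [[0,0,0],[-4,0,0],1],
  [[0,0,0],[-4,0,0],1],
  [[0,0,0],[-5,0,0],1],
  [[0,0,0],[0,0,0],1],
])

```text
clock: 7.83
ee_pos: [502.6, 112.2, 33.8]
tool_rot: [0.762, 0.575, 0.239, -0.179]
force: [-3.6, -5.5, 6.5]
grip_width: -0.0
grasp_force: 4.7
```

```bash
python3 st.py;  python3 - <<'E'
from plant import get_image
import cv2
w=get_image("wrist")["pixels"][190:300,240:400,::-1]
cv2.imwrite("pics/w4.png",cv2.resize(w,None,fx=4,fy=4,interpolation=cv2.INTER_CUBIC))
E
```

```text
7.8333 tip rel rim x,y,z [ -8.9   -1.33 -26.7 ] force panel [-1.43  1.97  8.92] ori err [ 0.003  0.005 -0.001]
```

View pics/w4.png

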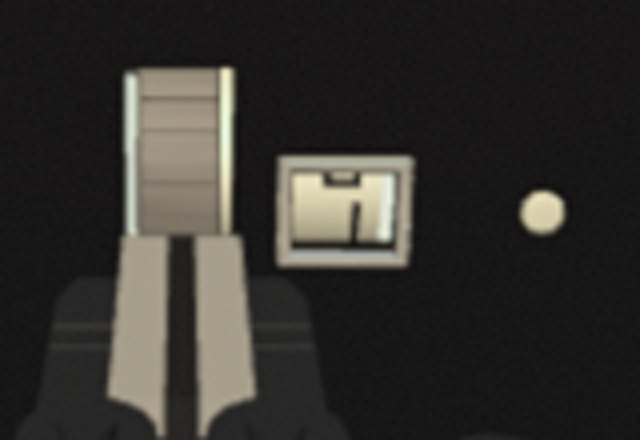

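The window shows the 1 low at crop (355,220) and the bottom of the 0 entering from the top. One more stroke should reach the stop.

Request:
send_rows([
  [[0,0,0],[0,0,-5],1],
  [[0,0,0],[17,0,0],1],
  [[0,0,0],[0,0,3],1],
  [[0,0,0],[0,0,2],1],
  [[0,0,0],[-4,0,0],1],
])

```text
clock: 8.3
ee_pos: [505.9, 123.8, 42.4]
tool_rot: [0.761, 0.576, 0.239, -0.18]
force: [-3.6, -4.1, 10.0]
grip_width: 0.1
grasp_force: 5.4
```

Request:
send_rows([
  [[0,0,0],[-4,0,0],1],
  [[0,0,0],[-4,0,0],1],
  [[0,0,0],[-3,0,0],1],
])

```text
clock: 8.55
ee_pos: [504.0, 114.9, 36.2]
tool_rot: [0.761, 0.575, 0.24, -0.179]
force: [-0.3, 0.3, 7.7]
grip_width: -0.1
grasp_force: 3.2
```

```bash
python3 st.py;  python3 - <<'E'
from plant import get_image
import cv2
w=get_image("wrist")["pixels"][190:300,240:400,::-1]
cv2.imwrite("pics/w5.png",cv2.resize(w,None,fx=4,fy=4,interpolation=cv2.INTER_CUBIC))
g=w.astype(int).sum(2)
print(g[42:64:2,70:100:2])
E
```

```text
8.55 tip rel rim x,y,z [ -5.05  -1.94 -26.43] force panel [4.6  0.37 6.21] ori err [ 0.004  0.002 -0.   ]
[[ 56  65  64  59  61  62  66  63  61  65  63  61  57  67  67]
 [ 58  61  48  58  61  55  58  57  63  57  56  61  59  59  58]
 [290 302 298 300 297 296 297 296 292 297 292 294 289 292 289]
 [474 482 483 486 486 488 488 484 488 486 481 483 485 486 486]
 [416 360 377 382 346 267 263 263 270 338 399 399 402 362 389]
 [422 584 637 639 512 174 394 394 278 386 640 637 656 506 366]
 [431 563 613 614 481 272 616 617 443 366 611 611 651 481 373]
 [442 537 586 591 461 260 588 590 410 444 589 587 651 476 393]
 [416 539 558 561 422 302 556 562 384 439 561 558 653 469 409]
 [397 524 524 531 380 318 531 534 335 415 531 527 657 462 420]
 [383 494 493 494 360 183 326 322 175 400 497 502 659 428 423]]
```

Request:
send_rows([
  [[0,0,0],[-3,0,0],1],
  [[0,0,0],[-2,0,0],1],
  [[0,0,0],[0,0,0],1],
  [[0,0,0],[0,0,-15],1],
  [[0,0,0],[0,0,-15],1],
])

```text
clock: 9.02
ee_pos: [495.3, 94.8, 55.2]
tool_rot: [0.762, 0.575, 0.237, -0.181]
force: [-0.0, -0.1, 0.8]
grip_width: -0.1
grasp_force: 0.0
```

```bash
python3 st.py;  python3 - <<'E'
from plant import get_image
import cv2
w=get_image("wrist")["pixels"][180:290,230:390,::-1]
cv2.imwrite("pics/w6.png",cv2.resize(w,None,fx=4,fy=4,interpolation=cv2.INTER_CUBIC))
E
```

```text
9.0167 tip rel rim x,y,z [-11.97   1.05   1.57] force panel [0.37 0.02 0.69] ori err [-0.001  0.005 -0.002]
```

View pics/w6.png

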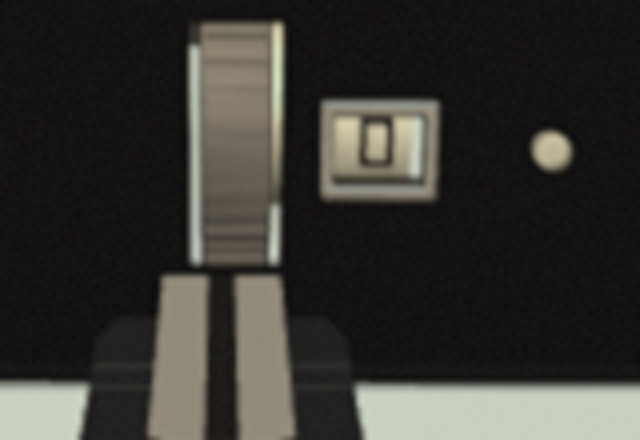

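The 0 stands centred in the window at crop (377,142), so the wheel is done. Next is the lid. The real tips sit about 26 mm short of the stated tip, and I'll allow for that.

```bash
cat >> h.py <<'E'
def vert(yaw): 
    x=np.array([np.cos(yaw),np.sin(yaw),0]);z=np.array([0,0,-1.]);return np.c_[x,np.cross(z,x),z]
E
python3 - <<'E'
from h import *
from plant import bot
R,C,*_=axes();s=bot.sense();M=vert(R[2]+np.pi/2)
plan(s["ee_pos"],s["tool_rot"],[480,60,250],M,10)
print(R,C);plan([480,60,250],Ro.from_matrix(M).as_quat(),[C[0],C[1],190],M,5)
E
```

```text
turn [-0.195 -0.585  0.633] deg 50.6
[[-0.019, -0.059, 0.063], [8.0, -1.0, -18.0]]
[[-0.019, -0.059, 0.063], [7.0, -1.0, -18.0]]
[[-0.019, -0.059, 0.063], [6.0, -1.0, -19.0]]
[[-0.019, -0.059, 0.063], [4.0, -1.0, -19.0]]
[[-0.019, -0.059, 0.063], [3.0, -1.0, -19.0]]
[[-0.019, -0.059, 0.063], [2.0, -0.0, -19.0]]
[[-0.019, -0.059, 0.063], [1.0, -0.0, -20.0]]
[[-0.019, -0.059, 0.063], [-0.0, 0.0, -20.0]]
[[-0.019, -0.059, 0.063], [-1.0, 1.0, -19.0]]
[[-0.019, -0.059, 0.063], [-2.0, 1.0, -19.0]]
end err [-0.4 -0.3  0.4]
[ 537.86302473 -197.25862857   -0.92994885] [542.04825127 219.74854029   7.57879435]
turn [0. 0. 0.] deg 0.0
[[0.0, 0.0, 0.0], [29.0, -18.0, 12.0]]
[[0.0, 0.0, 0.0], [29.0, -18.0, 12.0]]
[[0.0, 0.0, 0.0], [29.0, -18.0, 12.0]]
[[0.0, 0.0, 0.0], [29.0, -18.0, 12.0]]
[[0.0, 0.0, 0.0], [29.0, -19.0, 12.0]]
end err [0.2 0.1 0. ]
```

Request:
send_rows([
  [[0,0,0],[0,0,-30],1],
  [[-0.019,-0.059,0.063],[8,-1,-18],1],
  [[-0.019,-0.059,0.063],[7,-1,-18],1],
  [[-0.019,-0.059,0.063],[6,-1,-19],1],
  [[-0.019,-0.059,0.063],[4,-1,-19],0],
])

```text
clock: 9.48
ee_pos: [484.1, 64.7, 158.3]
tool_rot: [0.858, 0.481, 0.144, -0.109]
force: [-0.5, 0.4, 1.0]
grip_width: 10.7
grasp_force: 0.0
```

Request:
send_rows([
  [[-0.019,-0.059,0.063],[3,-1,-19],-1],
  [[-0.019,-0.059,0.063],[2,0,-19],-1],
  [[-0.019,-0.059,0.063],[1,0,-20],-1],
  [[-0.019,-0.059,0.063],[0,0,-20],-1],
  [[-0.019,-0.059,0.063],[-1,1,-19],-1],
])

```text
clock: 9.9
ee_pos: [476.6, 48.0, 254.2]
tool_rot: [0.938, 0.345, 0.02, -0.018]
force: [0.8, 0.9, -0.1]
grip_width: 72.3
grasp_force: 0.0
```

Request:
send_rows([
  [[-0.019,-0.059,0.063],[-2,1,0],-1],
  [[0,0,0],[0,0,0],-1],
  [[0,0,0],[0,0,0],-1],
])

```text
clock: 10.15
ee_pos: [475.9, 46.6, 252.4]
tool_rot: [0.948, 0.319, -0.004, -0.002]
force: [-0.5, 0.9, 0.1]
grip_width: 85.7
grasp_force: 0.0
```

```bash
python3 - <<'E'
from h import *
from plant import bot,get_image
import pickle
R,C,*_=axes();w=get_image("wrist");sc=get_image("scene");s=bot.sense();M=vert(R[2]+np.pi/2)
pickle.dump((w,sc,s),open("w7.pkl","wb"))
print(s["clock"],s["ee_pos"],s["q"].round(2),s["grip_width"])
k=[[C[0],C[1],178]];print(proj(w,k+[[C[0],C[1],152]]),proj(sc,k))
plan(s["ee_pos"],s["tool_rot"],[C[0],C[1],190],M,5)
g=cv2.cvtColor(w["pixels"],cv2.COLOR_RGB2GRAY)
n,l,st,ce=cv2.connectedComponentsWithStats((g<50).astype(np.uint8))
print([(st[i].tolist(),ce[i].round(1).tolist()) for i in range(1,n) if 200<st[i][4]<30000])
E
```

```text
10.25 [475.34156948  45.91848863 252.02030583] [-0.06 -0.32  1.89 -0.    1.58  0.86] 85.17955490077827
[[120.18009016 -47.56750019]
 [138.75802092 -31.81795211]] [[215.01546315 224.39867769]]
turn [-0.006  0.007  0.006] deg 0.6
[[-0.001, 0.001, 0.001], [32.0, -20.0, 12.0]]
[[-0.001, 0.001, 0.001], [32.0, -20.0, 12.0]]
[[-0.001, 0.001, 0.001], [31.0, -19.0, 13.0]]
[[-0.001, 0.001, 0.001], [32.0, -20.0, 12.0]]
[[-0.001, 0.001, 0.001], [31.0, -20.0, 13.0]]
end err [ 0.3 -0.2  0.4]
[([193, 0, 120, 152, 6348], [256.3, 93.1]), ([55, 40, 63, 61, 857], [85.6, 73.9]), ([539, 255, 21, 35, 393], [552.2, 272.6]), ([515, 277, 45, 32, 711], [539.5, 293.7])]
```

Request:
send_rows([
  [[0,0,0],[32,-20,4],-1],
  [[0,0,0],[32,-20,4],-1],
  [[0,0,0],[31,-19,4],-1],
  [[0,0,0],[32,-20,5],-1],
  [[0,0,0],[31,-20,5],-1],
])

```text
clock: 10.67
ee_pos: [542.6, 220.9, 229.9]
tool_rot: [0.948, 0.317, -0.004, -0.001]
force: [0.5, -0.7, 1.0]
grip_width: 85.2
grasp_force: 0.0
```

Request:
send_rows([
  [[0,0,0],[0,0,0],-1],
  [[0,0,0],[0,0,0],-1],
  [[0,0,0],[0,0,0],-1],
])

```text
clock: 10.92
ee_pos: [542.2, 219.2, 230.4]
tool_rot: [0.948, 0.317, -0.004, -0.001]
force: [-0.0, 0.7, 0.2]
grip_width: 85.3
grasp_force: 0.0
```

```bash
python3 - <<'E'
from h import *
from plant import bot,get_image
R,C,*_=axes();w=get_image("wrist");s=bot.sense();M=Ro.from_quat(s["tool_rot"]).as_matrix()
print(s["clock"],s["ee_pos"],"knob in tool",M.T@(np.array([C[0],C[1],165])-s["ee_pos"]))
print("pred knob top/mid/bot",proj(w,[[C[0],C[1],z] for z in(178,165,152)]).round(1).tolist())
g=cv2.cvtColor(w["pixels"],cv2.COLOR_RGB2GRAY)
n,l,st,ce=cv2.connectedComponentsWithStats((g<60).astype(np.uint8))
print([(st[i].tolist(),ce[i].round(1).tolist()) for i in range(1,n) if 150<st[i][4]])
cv2.imwrite("pics/w8.png",w["pixels"][:,:,::-1])
print("tip pred",proj(w,[s["ee_pos"]+M@[0,y,-28] for y in(-42,42)]))
E
```

```text
10.9667 [542.34260996 218.86208116 230.97635504] knob in tool [ 0.71682542 -0.64417393 65.97592805]
pred knob top/mid/bot [[284.9, 215.3], [285.0, 209.0], [285.1, 203.2]]
[([0, 0, 201, 246, 30489], [71.8, 94.1]), ([276, 0, 57, 15, 583], [303.8, 5.5]), ([391, 0, 55, 56, 1012], [410.2, 34.6]), ([466, 41, 94, 80, 4930], [518.0, 85.0]), ([348, 81, 57, 68, 1568], [377.5, 112.1]), ([260, 182, 49, 53, 1733], [284.0, 207.3]), ([178, 218, 44, 50, 405], [195.9, 242.0]), ([361, 222, 33, 35, 294], [380.7, 237.8]), ([0, 263, 560, 157, 53123], [277.0, 364.2])]
tip pred [[190.78902754 279.10792204]
 [381.64241941 279.35804222]]
```

View pics/w8.png

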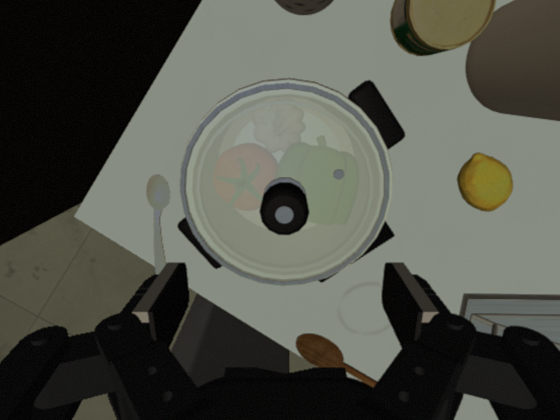

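The wrist view shows the knob centred at (284,208) between the open fingers at columns 188 and 383, within about 1 mm of the prediction. Going down to grip.

Request:
send_rows([
  [[0,0,0],[1,0,30],-1],
  [[0,0,0],[0,0,30],-1],
  [[0,0,0],[0,0,20],-1],
  [[0,0,0],[0,0,11],-1],
  [[0,0,0],[0,0,6],-1],
])

```text
clock: 11.38
ee_pos: [541.8, 219.1, 132.8]
tool_rot: [0.949, 0.316, -0.004, -0.001]
force: [-1.0, -0.1, -0.1]
grip_width: 85.4
grasp_force: 0.0
```

Request:
send_rows([
  [[0,0,0],[0,0,0],0.2],
  [[0,0,0],[0,0,0],0.4],
  [[0,0,0],[0,0,0],0.6],
  [[0,0,0],[0,0,0],1],
  [[0,0,0],[0,0,0],1],
], newtons=70)

```text
clock: 11.8
ee_pos: [544.1, 221.0, 136.8]
tool_rot: [0.948, 0.317, -0.001, -0.001]
force: [-0.1, -0.6, -0.7]
grip_width: 32.0
grasp_force: 69.5
```

Request:
send_rows([
  [[0,0,0],[0,0,0],1],
  [[0,0,0],[0,0,0],1],
  [[0,0,0],[0,0,0],1],
])

```text
clock: 12.05
ee_pos: [544.2, 221.0, 136.8]
tool_rot: [0.948, 0.317, -0.001, -0.001]
force: [-1.5, -0.6, 6.3]
grip_width: 31.1
grasp_force: 70.1
```

Request:
send_rows([
  [[0,0,0],[0,0,-10],1],
  [[0,0,0],[0,0,-10],1],
  [[0,0,0],[0,0,-10],1],
  [[0,0,0],[0,0,-10],1],
  [[0,0,0],[0,0,0],1],
])

```text
clock: 12.47
ee_pos: [544.7, 221.0, 177.7]
tool_rot: [0.948, 0.317, -0.001, -0.001]
force: [0.8, 0.1, -2.6]
grip_width: 31.5
grasp_force: 69.9
```

```bash
python3 - <<'E'
from h import *
from plant import bot,get_image
R,C,*_=axes();s=bot.sense();M=Ro.from_quat(s["tool_rot"]).as_matrix()
print(s["clock"],s["ee_pos"],s["force"],s["ft_torque"],s["grip_width"],s["q"].round(2))
w=get_image("wrist");g=cv2.cvtColor(w["pixels"],cv2.COLOR_RGB2GRAY)
cv2.imwrite("pics/w9.png",w["pixels"][:,:,::-1])
E
```

```text
12.4667 [544.66395751 221.01774955 177.74420199] [ 0.80983109  0.07174902 -2.57049374] [ 0.02287132 -0.03345014  0.00976534] 31.5039411113519 [ 0.26 -0.01  1.74  0.    1.41  1.18]
```

```bash
python3 - <<'E'
from h import *
import pickle
d=pickle.load(open("d0.pkl","rb"));t,s=d["top"],d["scene"]
A=lambda l,x,y,u0,v0:(np.array(l,float)-[u0,v0]+.5)/4-.5+[x,y]
c34,s34=np.cos(np.radians(34)),np.sin(np.radians(34))
hk=lambda y:[-62-24*s34,y,26+24*c34]; tp=lambda y:[75,y,118]
mt=np.array([hk(45),hk(-45),tp(45),tp(-45),[95,75,13],[95,-75,13],[-95,75,13]])
ut=A([[474,190],[548,290],[672,48],[752,155],[622,38],[745,195],[420,184]],310,175,400,0)
ms=np.array([hk(45),hk(-45),tp(45),tp(-45),[95,75,13],[-95,75,13]])
us=A([[475,519],[596,553],[545,312],[664,343],[500,400],[425,560]],305,165,400,300)
for nm,it,is_ in(("tray",[4,5,6],[4,5]),("tray top",[4,5,6],[]),("wire",[0,1,2,3],[0,1,2,3]),("wire top",[0,1,2,3],[]),("wire sc",[],[0,1,2,3])):
    f=lambda p:np.r_[(proj(t,T(p,mt[it].reshape(-1,3)))-ut[it]).ravel(),(proj(s,T(p,ms[is_].reshape(-1,3)))-us[is_]).ravel()]
    r=least_squares(f,[538,-197,-.93]);print(nm,r.x.round(3),"seat",T(r.x,[[-6,0,76]]).round(1),np.abs(r.fun).max().round(1))
R,C=np.load("poses.npy")
st=Ro.from_matrix(vert(R[2]+np.pi/2))*Ro.from_rotvec([-np.radians(34),0,0]);print(st.as_matrix())
E
```

```text
tray [ 535.69  -194.085   -0.925] seat [[ 532.1 -189.3   76. ]] 1.4
tray top [ 537.511 -194.078   -0.934] seat [[ 533.9 -189.3   76. ]] 1.0
wire [ 541.783 -198.372   -0.94 ] seat [[ 538.2 -193.5   76. ]] 2.7
wire top [ 544.87  -199.457   -0.951] seat [[ 541.4 -194.6   76. ]] 0.8
wire sc [ 535.587 -194.435   -0.929] seat [[ 532.  -189.6   76. ]] 0.9
[[ 0.80158936  0.49566083  0.33432745]
 [ 0.59787498 -0.6645477  -0.44824308]
 [ 0.          0.5591929  -0.82903757]]
```

```bash
python3 - <<'E'
from h import *
from plant import bot
R,C=np.load("poses.npy");R=np.array([537,-195.5,-.932]);np.save("poses.npy",[R,C])
s=bot.sense();V=vert(R[2]+np.pi/2);Ms=V@Ro.from_rotvec([-np.radians(34),0,0]).as_matrix()
seat=T(R,[[-6,0,76]])[0];off=np.array([-2,0,10.8])
tcp=seat-Ms@off
pre=tcp-Ms[:,2]*60+Ms[:,1]*8
np.savez("seat.npz",Ms=Ms,tcp=tcp);print("tcp seat",tcp,"pre",pre)
a=s["ee_pos"]+[0,0,60]
plan(a,s["tool_rot"],pre,Ms,15)
E
```

```text
tcp seat [ 531.42745154 -184.64223562   84.95360578] pre [ 515.3773852  -163.03106575  139.16940336]
turn [-0.595  0.     0.007] deg 34.1
[[-0.04, 0.0, 0.0], [-17.0, 19.0, 6.0]]
[[-0.04, 0.0, 0.0], [-17.0, 19.0, 7.0]]
[[-0.04, 0.0, 0.0], [-17.0, 19.0, 8.0]]
[[-0.04, 0.0, 0.0], [-17.0, 18.0, 9.0]]
[[-0.04, 0.0, 0.0], [-17.0, 18.0, 10.0]]
[[-0.04, 0.0, 0.0], [-17.0, 18.0, 10.0]]
[[-0.04, 0.0, 0.0], [-17.0, 17.0, 11.0]]
[[-0.04, 0.0, 0.0], [-17.0, 17.0, 12.0]]
[[-0.04, 0.0, 0.0], [-17.0, 16.0, 12.0]]
[[-0.04, 0.0, 0.0], [-17.0, 16.0, 13.0]]
[[-0.04, 0.0, 0.0], [-17.0, 15.0, 13.0]]
[[-0.04, 0.0, 0.0], [-17.0, 15.0, 14.0]]
[[-0.04, 0.0, 0.0], [-17.0, 14.0, 15.0]]
[[-0.04, 0.0, 0.0], [-16.0, 14.0, 15.0]]
[[-0.04, 0.0, 0.0], [-17.0, 13.0, 16.0]]
end err [ 0.   0.5 -0.3]
```

Request:
send_rows([
  [[0,0,0],[0,0,-20],1],
  [[0,0,0],[0,0,-20],1],
  [[0,0,0],[0,0,-20],1],
  [[-0.04,0,0],[-17,19,6],1],
  [[-0.04,0,0],[-17,19,7],1],
])

```text
clock: 12.93
ee_pos: [540.7, 169.6, 224.6]
tool_rot: [0.947, 0.318, 0.012, 0.038]
force: [0.5, -0.5, -4.3]
grip_width: 31.3
grasp_force: 70.1
```

Request:
send_rows([
  [[-0.04,0,0],[-17,19,8],1],
  [[-0.04,0,0],[-17,18,9],1],
  [[-0.04,0,0],[-17,18,10],1],
  [[-0.04,0,0],[-17,18,10],1],
  [[-0.04,0,0],[-17,17,11],1],
])

```text
clock: 13.35
ee_pos: [528.6, 40.2, 188.4]
tool_rot: [0.939, 0.314, 0.041, 0.132]
force: [0.6, -0.1, -3.3]
grip_width: 31.4
grasp_force: 70.1
```

Request:
send_rows([
  [[-0.04,0,0],[-17,17,12],1],
  [[-0.04,0,0],[-17,16,12],1],
  [[-0.04,0,0],[-17,16,13],1],
  [[-0.04,0,0],[-17,15,13],1],
  [[-0.04,0,0],[-17,15,14],1],
])

```text
clock: 13.77
ee_pos: [518.4, -87.8, 156.3]
tool_rot: [0.921, 0.309, 0.072, 0.225]
force: [0.7, -0.2, -3.1]
grip_width: 31.4
grasp_force: 70.1
```

Request:
send_rows([
  [[-0.04,0,0],[-17,14,15],1],
  [[-0.04,0,0],[-16,14,15],1],
  [[-0.04,0,0],[-17,13,16],1],
  [[0,0,0],[0,0,0],1],
  [[0,0,0],[0,0,0],1],
])

```text
clock: 14.18
ee_pos: [512.5, -164.2, 135.7]
tool_rot: [0.907, 0.303, 0.089, 0.278]
force: [1.0, 0.0, -3.6]
grip_width: 31.1
grasp_force: 70.5
```

```bash
cat > st2.py <<'E'
from h import *
from plant import bot
z=np.load("seat.npz");Ms,tcp=z["Ms"],z["tcp"];s=bot.sense();q=Ro.from_quat(s["tool_rot"])
print(s["clock"],"to go (tool axes)",(Ms.T@(tcp-s["ee_pos"])).round(1),"turn",(q.inv()*Ro.from_matrix(Ms)).as_rotvec().round(3),"force tool",(Ms.T@s["force"]).round(1),s["grip_width"].round(1),s["grasp_force"])
E
python3 st2.py
```

```text
Traceback (most recent call last):
  File "st2.py", line 4, in <module>
    print(s["clock"],"to go (tool axes)",(Ms.T@(tcp-s["ee_pos"])).round(1),"turn",(q.inv()*Ro.from_matrix(Ms)).as_rotvec().round(3),"force tool",(Ms.T@s["force"]).round(1),s["grip_width"].round(1),s["grasp_force"])
                                                                                                                                                                            ^^^^^^^^^^^^^^^^^^^^^
AttributeError: 'float' object has no attribute 'round'
```

```bash
sed -i 's/s\["grip_width"\].round(1)/round(s["grip_width"],1)/' st2.py; python3 st2.py
```

```text
14.1833 to go (tool axes) [ 3.  -5.4 57.6] turn [-0.     0.004  0.007] force tool [ 0.8 -1.5  3.3] 31.1 70.46708459034562
```

Request:
send_rows([
  [[0,0,0],[3,3,15],1],
  [[0,0,0],[0,0,15],1],
  [[0,0,0],[0,0,12],1],
  [[0,0,0],[0,0,5],1],
  [[0,0,0],[0,0,0],1],
])

```text
clock: 14.6
ee_pos: [533.6, -184.7, 99.4]
tool_rot: [0.907, 0.304, 0.09, 0.279]
force: [-0.8, -0.1, -3.1]
grip_width: 31.3
grasp_force: 70.4
```

```bash
python3 st2.py
```

```text
14.6 to go (tool axes) [-1.7 -9.2 11.2] turn [0.001 0.002 0.009] force tool [-0.7 -2.1  2.3] 31.3 70.4183561168611
```

Request:
send_rows([
  [[0,0,0],[0,0,2],1],
  [[0,0,0],[0,0,2],1],
  [[0,0,0],[0,0,0],1],
])

```text
clock: 14.85
ee_pos: [535.7, -186.9, 98.0]
tool_rot: [0.906, 0.304, 0.091, 0.28]
force: [-1.2, -0.5, -3.1]
grip_width: 31.6
grasp_force: 70.5
```

Request:
send_rows([
  [[0,0,0],[0,0,2],1],
  [[0,0,0],[0,0,0],1],
])

```text
clock: 15.02
ee_pos: [536.1, -187.9, 96.0]
tool_rot: [0.906, 0.304, 0.091, 0.28]
force: [-0.8, -0.3, -3.4]
grip_width: 31.1
grasp_force: 70.5
```

```bash
python3 st2.py
```

```text
15.0167 to go (tool axes) [ -1.8 -10.6   6.1] turn [0.004 0.001 0.008] force tool [-0.9 -2.1  2.7] 31.1 70.46033816412091
```

Request:
send_rows([
  [[0,0,0],[0,0,1.5],1],
  [[0,0,0],[0,0,1.5],1],
  [[0,0,0],[0,0,0],1],
])

```text
clock: 15.27
ee_pos: [536.9, -189.4, 93.0]
tool_rot: [0.906, 0.304, 0.091, 0.279]
force: [0.1, 0.3, -4.0]
grip_width: 31.2
grasp_force: 70.5
```

Request:
send_rows([
  [[0,0,0],[0,0,1.5],1],
  [[0,0,0],[0,0,0],1],
])

```text
clock: 15.43
ee_pos: [537.4, -190.0, 91.7]
tool_rot: [0.906, 0.304, 0.091, 0.279]
force: [-0.5, -0.3, -3.0]
grip_width: 31.3
grasp_force: 70.5
```

Request:
send_rows([
  [[0,0,0],[0,0,1.5],1],
  [[0,0,0],[0,0,0],1],
])

```text
clock: 15.6
ee_pos: [537.9, -190.7, 90.5]
tool_rot: [0.906, 0.304, 0.091, 0.28]
force: [0.4, 0.8, -3.0]
grip_width: 31.6
grasp_force: 70.5
```

```bash
python3 st2.py
```

```text
15.6 to go (tool axes) [ -1.6 -10.4  -0.3] turn [0.003 0.001 0.008] force tool [ 0.8 -2.   2.3] 31.6 70.4624261520803
```

Request:
send_rows([
  [[0,0,0],[0,0,1.5],1],
  [[0,0,0],[0,0,0],1],
])

```text
clock: 15.77
ee_pos: [538.5, -191.2, 90.1]
tool_rot: [0.906, 0.303, 0.091, 0.279]
force: [-4.7, 4.5, 3.2]
grip_width: 31.6
grasp_force: 71.3
```

Request:
send_rows([
  [[0,0,0],[0,0,1.5],1],
  [[0,0,0],[0,0,0],1],
])

```text
clock: 15.93
ee_pos: [538.6, -191.3, 90.0]
tool_rot: [0.907, 0.303, 0.09, 0.279]
force: [-17.6, 14.7, 15.8]
grip_width: 31.7
grasp_force: 73.5
```

Request:
send_rows([
  [[0,0,0],[0,0,1],1],
  [[0,0,0],[0,0,0],1],
])

```text
clock: 16.1
ee_pos: [538.6, -191.4, 89.9]
tool_rot: [0.907, 0.303, 0.089, 0.279]
force: [-26.1, 20.8, 25.9]
grip_width: 31.7
grasp_force: 75.0
```

```bash
python3 st2.py
```

```text
16.1 to go (tool axes) [ -1.7 -10.8  -1.3] turn [0.001 0.004 0.007] force tool [ -8.6 -12.3 -39.5] 31.7 74.9739718157798
```

Contact on the rails. I'll back off a little, then slide down to the hooks.

Request:
send_rows([
  [[0,0,0],[0,0,-2.5],1],
  [[0,0,0],[0,-2,0],1],
  [[0,0,0],[0,-2,0],1],
  [[0,0,0],[0,0,0],1],
])

```text
clock: 16.43
ee_pos: [537.6, -188.9, 88.6]
tool_rot: [0.906, 0.304, 0.092, 0.28]
force: [0.1, 2.2, 4.5]
grip_width: 31.1
grasp_force: 71.2
```

```bash
python3 st2.py
```

```text
16.4333 to go (tool axes) [-2.4 -7.9 -0.9] turn [ 0.006 -0.001  0.008] force tool [ 1.3  1.1 -4.7] 31.1 71.22604259289801
```

Request:
send_rows([
  [[0,0,0],[0,-1.5,0],1],
  [[0,0,0],[0,-1.5,0],1],
  [[0,0,0],[0,0,0],1],
])

```text
clock: 16.68
ee_pos: [536.2, -187.1, 87.1]
tool_rot: [0.906, 0.304, 0.092, 0.281]
force: [-0.5, 0.5, 6.0]
grip_width: 31.4
grasp_force: 71.4
```

```bash
python3 st2.py
```

```text
16.6833 to go (tool axes) [-2.4 -5.2 -0.9] turn [ 0.006 -0.001  0.008] force tool [-0.1  2.7 -5.4] 31.4 71.35240534320474
```

Request:
send_rows([
  [[0,0,0],[0,-1.5,0],1],
  [[0,0,0],[0,-1.5,0],1],
  [[0,0,0],[0,0,0],1],
])

```text
clock: 16.93
ee_pos: [534.7, -185.2, 85.5]
tool_rot: [0.906, 0.304, 0.092, 0.281]
force: [-0.3, 0.8, 5.6]
grip_width: 31.4
grasp_force: 71.4
```

```bash
python3 st2.py
```

```text
16.9333 to go (tool axes) [-2.3 -2.3 -0.9] turn [ 0.006 -0.001  0.008] force tool [ 0.2  2.5 -5. ] 31.4 71.3553253468126
```

Request:
send_rows([
  [[0,0,0],[0,-1.5,0],1],
  [[0,0,0],[0,0,0],1],
])

```text
clock: 17.1
ee_pos: [534.4, -184.7, 85.2]
tool_rot: [0.906, 0.304, 0.092, 0.281]
force: [-0.2, -1.6, 6.5]
grip_width: 31.4
grasp_force: 71.2
```

Request:
send_rows([
  [[0,0,0],[0,-1.5,0],1],
  [[0,0,0],[0,0,0],1],
])

```text
clock: 17.27
ee_pos: [534.2, -184.4, 85.3]
tool_rot: [0.905, 0.304, 0.092, 0.282]
force: [0.3, -3.9, 6.5]
grip_width: 31.5
grasp_force: 71.0
```

```bash
python3 st2.py
```

```text
17.2667 to go (tool axes) [-2.4 -1.3 -0.5] turn [ 0.009 -0.001  0.008] force tool [-2.1  6.3 -3.5] 31.5 70.99001378752291
```

The lid bears on the rails and against the hooks. Now I'll release it and back away along the axis.

Request:
send_rows([
  [[0,0,0],[0,0,0],1],
  [[0,0,0],[0,0,0],0.1],
  [[0,0,0],[0,0,0],-0.3],
  [[0,0,0],[0,0,0],-0.8],
  [[0,0,0],[0,0,0],-1],
])

```text
clock: 17.68
ee_pos: [531.2, -182.5, 81.0]
tool_rot: [0.906, 0.304, 0.09, 0.279]
force: [-0.1, -0.4, 0.3]
grip_width: 73.1
grasp_force: 0.0
```

Request:
send_rows([
  [[0,0,0],[0,0,0],-1],
  [[0,0,0],[0,0,-10],-1],
  [[0,0,0],[0,0,-20],-1],
  [[0,0,0],[0,0,-30],-1],
  [[0,0,0],[0,0,-30],-1],
])

```text
clock: 18.1
ee_pos: [500.5, -141.6, 155.8]
tool_rot: [0.907, 0.304, 0.089, 0.279]
force: [0.5, 0.7, 0.6]
grip_width: 85.4
grasp_force: 0.0
```

Request:
send_rows([
  [[0,0,0],[0,0,-30],-1],
  [[0,0,0],[0,0,-20],-1],
  [[0,0,0],[0,0,0],-1],
  [[0,0,0],[0,0,0],-1],
])

```text
clock: 18.43
ee_pos: [485.7, -119.2, 199.0]
tool_rot: [0.906, 0.304, 0.092, 0.28]
force: [-0.5, -1.3, -0.0]
grip_width: 85.4
grasp_force: 0.0
```

```bash
python3 st2.py; python3 - <<'E'
from h import *
from plant import get_image
R,C=np.load("poses.npy");w=get_image("wrist");t=get_image("top")
a=np.radians(34);sz=np.array([-np.sin(a),0,np.cos(a)]);S=np.array([-6,0,76])
k=T(R,[S+52*sz,S]);print("knob top pred",proj(w,k[:1]).round(0),proj(t,k[:1]).round(0))
cv2.imwrite("pics/end.png",np.hstack([cv2.resize(w["pixels"],(400,300)),cv2.resize(t["pixels"][160:250,290:410],(400,300))])[:,:,::-1])
E
```

```text
18.4333 to go (tool axes) [ -2.3   2.4 139.2] turn [ 0.005 -0.001  0.008] force tool [-1.1  0.6  0.4] 85.4 0.0
knob top pred [[287. 202.]] [[353. 227.]]
```

View pics/end.png

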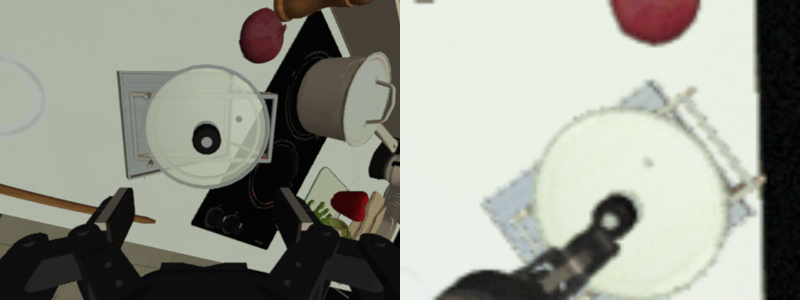

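The end view shows the lid seated, with the knob top at wrist (290,199) against a predicted (287,202), and the gripper clear. Handing in.

```bash
python3 -c "
from plant import order
print(order.job_done())"
```

```text
the job is handed in; nothing more can be done
None
```

I rolled the hours wheel back until 0 stood in the window, seated the lid in the rest against its hooks with the knob outward, and handed the job in at about 18.5 s; the hand-in returned no verdict.

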